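Tip a tray of spent vials into the glass-waste bin

ROBOT

A 6-joint arm with a two-finger parallel gripper is mounted at the origin on the work surface. World frame = base frame: x ahead of the robot, y to its left, z up, the work surface at z = 0. Lengths are in m, angles in rad, forces in N, time in s.
With the tool pointing down it reaches from about 0.225 to 0.875 m from the base axis. Payload 3.4 kg.
Tool frame: the origin (TCP) lies midway between the tips of the shut fingers; the grasp point (between the pads) lies 19 mm behind it (manip.grasp_offset is the distance from the TCP to the grasp point, in m); x points along the fingers, y is the direction in which the jaws open and shut, and the axes are right-handed (so a half turn about x gives the same grasp; the last joint's range is limited). The gripper opens to 85 mm and grips with 20 to 120 N. Pads are 22 mm wide; open, the fingers measure 114 mm over their backs; the gripper's body (76 mm by 85 mm) begins 54 mm behind the grasp point. The pads swing forward as they close: fully open they stand 13 mm farther back than shut.
Start: joints at [-1.459, 0.276, 1.505, -0, 1.361, -0.121], TCP at [0.133, -0.56, 0.231] pointing down, gripper open.
Joint ranges: [-2.89, 2.89], [-0.75, 2.08], [0.22, 2.7], [-1.18, 4.32], [0.11, 2.71], [-2.7, 2.7]. Speed limits (rad/s): [2.57, 2.57, 3.14, 3.14, 3.14, 3.14].

INTERFACE

Orientations are given as a unit quaternion [w, x, y, z].
In Python, from rig import manip gives the robot as it stands.
- The arm moves only by the shell command python3 -m creep 'ROWS' [OPENING] [FORCE]. ROWS is a JSON object of lists of equal length, an entry for each row: "delta_pos": the shift along the tool's x, y, z in cm, a list of three; "dr": the turn, a rotation vector about the tool's x, y, z in rad, a list of three. In form: {"delta_pos": [[dx, dy, dz], ...], "dr": [[rx, ry, rz], ...]}. A call has 1 to 10 rows; each row is the pose to reach, as a shift and turn from the pose commanded when the call began, along the tool's axes at that moment; what a row does not reach only later rows make up. A row lasts 1/10 s, in which the tool goes at most 50 mm and 8.59 degrees, less where a joint would pass 70% of its speed; a pose out of reach is approached as far as the arm can. A call with a gripper value outside its range is refused whole. OPENING is the opening, from -1 (shut) to 1 (fully open), set as the call begins (- or left out, the last holds). The fingers move at their own pace and stop on an object; FORCE is the grip in N (left out, the last holds). Time passes only in rows, so rows that repeat a pose let the fingers close. It gives the time, the measured TCP pose, the force and the opening at its end, in the units of the state.
- manip.get_state(): the state, without advancing time (a new reading comes with each control period).
- manip.get_image(name): name is "scene" or "top"; returns a dict with "pixels" (384x512x3 uint8, blue, green, red), "depth" (384x512 float32, m along the optical axis (not along the pixel's ray), 0 where there is no reading), "intrinsics" (3x3 intrinsics, pixels), "rvec" (rotation vector, rad) and "tvec" (3), from world to camera coordinates, as OpenCV has them. Camera axes: x right, y down, z forward; pixel columns grow to the right and rows downward; lengths in m; the calibration is good to about 2 mm. A picture is of the moment at which its call begins.
- manip.sign_off(): hands the job in, once; it reports no verdict.
The state is a dict: "clock": time; "qpos": joint angles; "qd": joint speeds; "effort": joint torques, N m; "position": TCP position; "ee_rot": TCP orientation; "contact_force": force on the tool from outside, world axes, zero at the start; "moment": the same for the moment, N m; "width": finger opening in m.
Only numpy, scipy, OpenCV 4.12 (cv2) and the standard library are available. Lean on these libraries where they do the work, as an engineer would, in place of code of your own. Each camera call takes 0.05 s, during which the arm holds its last target. There are 200 camera calls.

TASK

Put the blue tray of spent vials into the level aluminium tipper in front of the yellow waste bin, pouring end towards the bin, without spilling, and let go when it sits flat in the pocket. Then lift the red-rimmed edge of the tipper, with the tray in it, until all four vials have gone into the bin, and let it down gently until it lies level again with the empty tray still flat in it. Leave the other things on the bench alone.

Things in the scene. Friction and masses are not known exactly. Their poses are not given: they have to be found in the camera images.
- tray: (all sizes in mm) blue plastic tray, 150 (its x) by 130 (its y), walls 26 high and 3 thick, floor 4 thick; origin at the centre of its underside, z up. At its +x end it has no wall but a pouring ramp rising to 10. A divider 8 thick and 32 high runs along its x axis, and on its middle stands a white upright grip plate, 64 long (x), 10 thick (y), its top 88 above the underside.
- tray_grip (a point): point in the middle of the white grip plate, 70 above the tray's underside, 18 below the plate's top; axes as the tray's
- tray_spout (a point): middle of the tray's pouring end, 75 in +x from the tray's centre, 10 above its underside
- tipper (a joint): angle of the aluminium tipper about its hinge, rad: 0 lying level, 1.08 its upper stop; it falls back by its own weight
- tipper_seat (a point): middle of the tipper's pocket floor, 105 above the bench when level. Its x points at the bin, z square to the floor. The pocket is 154 (x) by 134 (y) inside, 24 deep with flared rims to 31; the rim at the bin end is only 9 high, with corner stops 25 high. A tray lies in it with its own origin on this point and its pouring end towards +x.
- tipper_bar (a point): centre of the red round rim (10 thick, 110 long along y) along the tipper's free edge, 99 from the pocket's middle on the side away from the bin. There is no gap between it and the tipper's 5 thick floor plate, so it can only be pushed up from below; nothing lies below it within 40 towards the bin. Axes as the pocket's.
- tipper_hinge (a point): middle of the tipper's hinge line, fixed, 105 above the bench; x points at the bin (horizontal), y lies along the hinge. The red rim's centre lies 182 from it.
- bin_floor (a point): centre of the inner floor of the open yellow waste bin, 17 above the bench; inside 205 (x, pouring direction) by 166 (y), walls 85 high (35 on the tipper side) with clear side screens and a leaning back plate above; axes as the hinge's
- vial0_mid (a point): centre of a spent amber glass vial with metal cap, a cylinder 22 thick and 46 long, lying in the tray; x along the vial
- vial1_mid (a point): centre of a spent amber glass vial with metal cap, a cylinder 22 thick and 46 long, lying in the tray; x along the vial
- vial2_mid (a point): centre of a spent amber glass vial with metal cap, a cylinder 22 thick and 46 long, lying in the tray; x along the vial
- vial3_mid (a point): centre of a spent amber glass vial with metal cap, a cylinder 22 thick and 46 long, lying in the tray; x along the vial
- beaker: bystander: empty glass beaker, 68 across, 85 tall; origin at its underside
- solvent_bottle: bystander: amber solvent bottle, 86 across, 190 tall; origin at its underside
- cap_jar: bystander: clear jar with white lid, 60 across, 65 tall; origin at its underside
- column: bystander: steel chromatography column lying down, 152 long, 18 thick; origin at its underside
- wrench: bystander: small steel wrench lying flat, 150 long; origin at its underside

How it is judged:
On the way, in this order (a step that is already met when the one before it is completed fails the run):
1. the tray, with all four vials in it, sits flat in the pocket of the level tipper, pouring end towards the bin, and is released (x of tray in the frame of tipper_seat between -0.005 and 0.005 m and y of tray in the frame of tipper_seat between -0.005 and 0.005 m and z of tray in the frame of tipper_seat below 0.004 m and angle between the z axis of tray and the z axis of tipper_seat, either way round below 0.05 rad and x of tray_spout in the frame of tipper_seat above 0.05 m and value of joint tipper below 0.05 rad and contact force between the fingers and tray below 0.1 N and distance between each of vial0_mid, vial1_mid, vial2_mid, vial3_mid and tray below 0.1 m), for 0.2 s.
2. the tipper is swung up by more than 40 degrees with the tray in it (value of joint tipper above 0.7 rad and distance between tray and tipper_seat below 0.015 m), for 0.2 s.
At the end, for the whole second after the job is handed in: All four vials lie inside the yellow bin; the tipper is back level (within 0.05 rad) and still; the tray lies in its pocket, released, pouring end towards the bin, within 5 mm of the middle, less than 4 mm above its floor and within 0.05 rad of flat; each bystander is within 30 mm of where it stood (x of vial0_mid in the frame of bin_floor between -0.105 and 0.105 m and y of vial0_mid in the frame of bin_floor between -0.085 and 0.085 m and z of vial0_mid in the frame of bin_floor between 0 and 0.065 m and x of vial1_mid in the frame of bin_floor between -0.105 and 0.105 m and y of vial1_mid in the frame of bin_floor between -0.085 and 0.085 m and z of vial1_mid in the frame of bin_floor between 0 and 0.065 m and x of vial2_mid in the frame of bin_floor between -0.105 and 0.105 m and y of vial2_mid in the frame of bin_floor between -0.085 and 0.085 m and z of vial2_mid in the frame of bin_floor between 0 and 0.065 m and x of vial3_mid in the frame of bin_floor between -0.105 and 0.105 m and y of vial3_mid in the frame of bin_floor between -0.085 and 0.085 m and z of vial3_mid in the frame of bin_floor between 0 and 0.065 m and x of tray in the frame of tipper_seat between -0.005 and 0.005 m and y of tray in the frame of tipper_seat between -0.005 and 0.005 m and z of tray in the frame of tipper_seat below 0.004 m and angle between the z axis of tray and the z axis of tipper_seat, either way round below 0.05 rad and x of tray_spout in the frame of tipper_seat above 0.05 m and value of joint tipper below 0.05 rad and velocity of joint tipper below 0.05 rad/s and linear speed of tray below 0.02 m/s and distance of each of beaker, solvent_bottle, cap_jar, column, wrench from where it was at the start of the episode below 0.03 m); the robot touches nothing.
It fails at once if the tipper is let fall (it swings down faster than 2 rad/s) (velocity of joint tipper below -2 rad/s).
It fails at once if a bystander is moved more than 30 mm or knocked over (distance of any of beaker, solvent_bottle, cap_jar, column, wrench from where it was at the start of the episode above 0.03 m or angle between any of beaker, solvent_bottle, cap_jar's own z axis and vertical above 0.6 rad).
It fails at once if a vial is spilled on the bench (height (world z) of any of vial0_mid, vial1_mid, vial2_mid, vial3_mid below 0.013 m).
It also fails if it takes over 64 s, if anything falls off the work surface, if the arm or the gripper's body presses on something with over 40 N, if the wrist force passes 120 N, or if a joint passes its speed limit or range.

## Working session

There is one attempt and no reset: what is moved stays moved. The work goes in short steps, Python scripts to look and compute and a shell command to move; the robot and the scene stay as the last step left them, time stands still between calls to the robot, and variables do not carry over. Pictures are saved under pics/ and viewed, about 8 in all and at most 12, crops included, and the job is handed in when it is done.

```bash
ls; mkdir -p pics
cat > h.py <<'E'
import numpy as np, cv2
from rig import manip
def cam(n):
    im=manip.get_image(n); R,_=cv2.Rodrigues(np.array(im["rvec"],float)); im["R"]=R; im["t"]=np.array(im["tvec"],float).ravel(); im["K"]=np.array(im["intrinsics"],float)
    return im
def cloud(im):
    d=im["depth"]; v,u=np.mgrid[:d.shape[0],:d.shape[1]]
    K=im["K"]; c=np.stack([(u-K[0,2])/K[0,0]*d,(v-K[1,2])/K[1,1]*d,d],-1)
    return (c-im["t"])@im["R"]
def ray(im,u,v,z):
    K=im["K"]; c=np.array([(u-K[0,2])/K[0,0],(v-K[1,2])/K[1,1],1.])
    d=im["R"].T@c; o=-im["R"].T@im["t"]
    return o+d*(z-o[2])/d[2]
E
python3 - <<'E'
from h import *
a=cam("scene");b=cam("top")
for n,i in(("scene",a),("top",b)):
    cv2.imwrite(f"pics/{n}0.png",i["pixels"]); np.savez(f"{n}0.npz",**{k:i[k] for k in("pixels","depth","R","t","K")})
    print(n,-i["R"].T@i["t"],i["R"][2],i["K"][0,0],(i["depth"]==0).mean())
print(manip.get_state())
E
```

```text
pics
scene [ 1.21182059 -0.33013345  0.96365547] [-0.57604096  0.27066972 -0.77130715] 380.23228262135456 0.0038197835286458335
top [ 0.37489134 -0.02596128  1.25151356] [ 0.18376734 -0.00455434 -0.98295922] 401.507264035776 0.003911336263020833
{'clock': 0.1, 'qpos': array([-1.45901763e+00,  2.76508491e-01,  1.50598875e+00,  9.11318601e-06,
        1.36068100e+00, -1.20978378e-01]), 'qd': array([-7.80986440e-08, -8.00790888e-04, -2.25703186e-03, -2.67565651e-04,
        2.79309857e-03, -1.08469804e-04]), 'effort': array([ 1.99946546e-03, -4.17700303e+01, -2.46405154e+01, -1.98868552e-04,
        5.72692050e-03, -2.53650779e-05]), 'position': array([ 0.13258893, -0.55903566,  0.23054655]), 'ee_rot': array([ 0.08154515,  0.70232926,  0.08266629, -0.7023178 ]), 'contact_force': array([-0.91065646,  0.13446963,  0.47085494]), 'moment': array([-0.02222268, -0.06181906, -0.02954242]), 'width': 0.0849238116792563}
```

View pics/scene0.png

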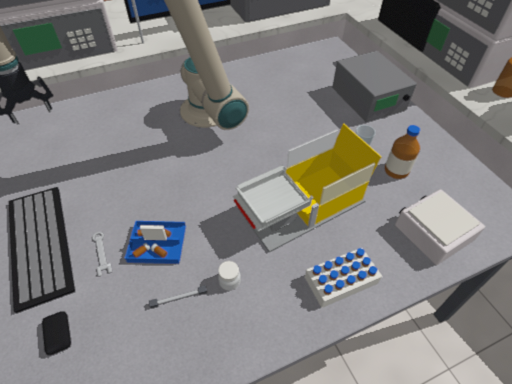

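View pics/top0.png

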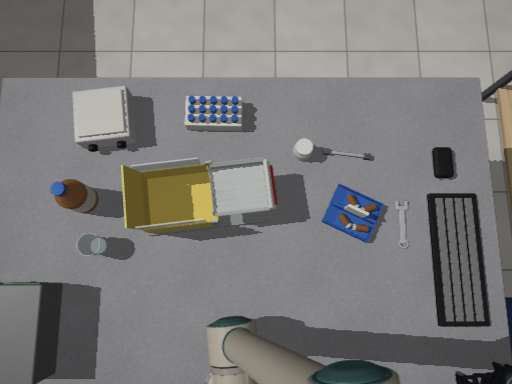

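The scene view shows the tray at about (157,243), the tipper at (272,196) with its red rim on the side near the tray, and the bin at (330,180). In the top view these are at (353,213), (240,190) and (170,198). Next I'll measure.

Run:
```python
from h import *
def ld(n): return dict(np.load(f"{n}0.npz"))
out=[]
for n,crop in(("top",(315,175,80,75)),("scene",(115,210,85,65))):
    im=ld(n); P=cloud(im); hsv=cv2.cvtColor(im["pixels"],cv2.COLOR_BGR2HSV); H,S,V=cv2.split(hsv)
    x,y,w,h=crop; C=np.zeros(H.shape,bool); C[y:y+h,x:x+w]=1
    blue=C&(H>100)&(H<130)&(S>120); white=C&(S<70)&(V>140)&(P[...,2]>.02)
    red=((H<8)|(H>172))&(S>150)&(V>70)&(P[...,2]>.07)&(P[...,2]<.14)
    for nm,m in(("blue",blue),("plate",white),("red",red)):
        q=P[m]; q=q[np.abs(q[:,2]-np.median(q[:,2]))<.09]
        (c,s,a)=cv2.minAreaRect((q[:,:2]*1000).astype(np.float32))
        print(n,nm,len(q),q.mean(0).round(3),q.min(0).round(3),q.max(0).round(3),"rect",np.round(c,1),np.round(s,1),round(a,1),cv2.boxPoints((c,s,a)).round(0).tolist())
    top=P[white&(P[...,2]>.08)]; print("platetop",len(top),top.mean(0) if len(top) else 0)
    out.append(cv2.resize(im["pixels"][y-5:y+h+5,x-5:x+w+5],(400,350),interpolation=cv2.INTER_CUBIC))
    if n=="top": g=im["pixels"][140:240,115:285]; out.append(cv2.resize(g,(595,350),interpolation=cv2.INTER_CUBIC)[:,:])
cv2.imwrite("pics/z1.png",cv2.resize(np.vstack([np.hstack([out[0],out[2]]),np.hstack([out[1],np.zeros((350,205,3),np.uint8)])]),(686,600)))  if 1 else 0
```

```text
top blue 1485 [ 0.538 -0.344  0.009] [ 0.448 -0.439 -0.006] [ 0.625 -0.252  0.036] rect [ 536.8 -346.4] [150.1 130.4] 64.1 [[445.0, -385.0], [563.0, -442.0], [628.0, -307.0], [511.0, -250.0]]
top plate 118 [ 0.531 -0.343  0.067] [ 0.487 -0.433  0.02 ] [ 0.567 -0.316  0.094] rect [ 526.1 -378.4] [ 70.7 118.3] 6.8 [[484.0, -324.0], [498.0, -441.0], [568.0, -433.0], [554.0, -315.0]]
top red 68 [ 0.605 -0.096  0.106] [ 0.552 -0.103  0.101] [ 0.662 -0.087  0.114] rect [607.  -95.8] [110.3   5.5] 6.8 [[552.0, -100.0], [553.0, -105.0], [662.0, -92.0], [661.0, -87.0]]
platetop 78 [ 0.53687224 -0.34508924  0.08649059]
scene blue 1491 [ 0.545 -0.344  0.012] [ 0.451 -0.441 -0.004] [ 0.63  -0.251  0.036] rect [ 536.6 -349.9] [162.6 134.2] 64.1 [[441.0, -394.0], [561.0, -452.0], [632.0, -306.0], [512.0, -247.0]]
scene plate 127 [ 0.546 -0.342  0.066] [ 0.523 -0.379  0.02 ] [ 0.563 -0.313  0.092] rect [ 547.1 -345.7] [63.9 37.7] 78.3 [[522.0, -373.0], [559.0, -381.0], [572.0, -318.0], [535.0, -311.0]]
scene red 72 [ 0.617 -0.095  0.105] [ 0.557 -0.103  0.101] [ 0.67  -0.087  0.111] rect [613.5 -95.6] [113.4   5.6] 6.6 [[557.0, -99.0], [558.0, -105.0], [670.0, -92.0], [670.0, -86.0]]
platetop 85 [ 0.63551734 -0.34050736  0.21048595]
```

View pics/z1.png

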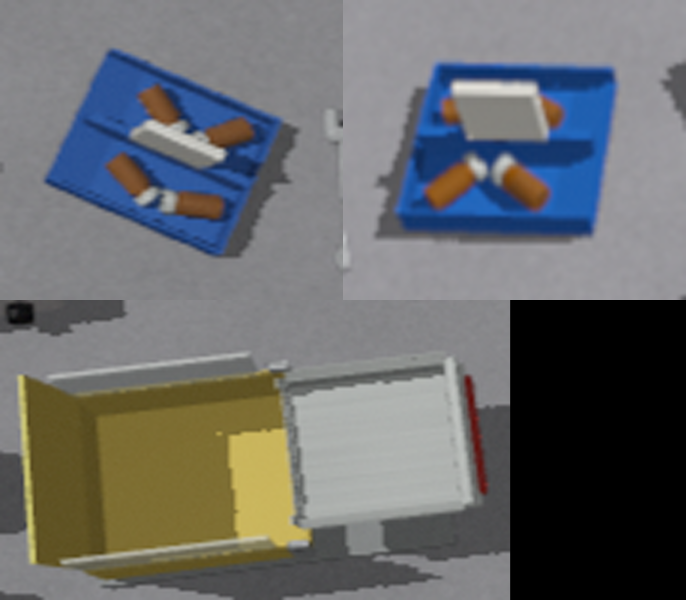

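The crops show the tray's open ramp end at the left, towards +y. There is a wall at the right end, and the four vials lie two on each side of the plate. The tipper pocket is empty, with the red rim at its −y edge. Next I'll refine the pocket measurement and work out the approach to the grasp.

```bash
cat >> h.py <<'E'
from scipy.spatial.transform import Rotation as Rn
def toolR(yaw,p=np.pi/2,flip=False):
    """finger dir: azimuth yaw (rad), pitched p below horizontal; tool y horizontal (yaw+90deg, or reversed if flip)"""
    x=np.array([np.cos(yaw)*np.cos(p),np.sin(yaw)*np.cos(p),-np.sin(p)]); y=np.array([-np.sin(yaw),np.cos(yaw),0])*(-1 if flip else 1)
    return np.stack([x,y,np.cross(x,y)],1)
def delta(pos,R,cp=None,cR=None):
    s=manip.get_state()
    if cp is None: cp=s["position"]; w=s["ee_rot"]; cR=Rn.from_quat([w[1],w[2],w[3],w[0]]).as_matrix()
    print("delta_pos cm",(cR.T@(np.array(pos)-cp)*100).round(2),"dr",Rn.from_matrix(cR.T@R).as_rotvec().round(3))
E
python3 - <<'E'
from h import *
for n in("top","scene"):
    im=dict(np.load(f"{n}0.npz")); P=cloud(im); hsv=cv2.cvtColor(im["pixels"],cv2.COLOR_BGR2HSV); S=hsv[...,1];V=hsv[...,2]
    x,y,z=P[...,0],P[...,1],P[...,2]
    ax=np.deg2rad(96.8); X=np.array([np.cos(ax),np.sin(ax)]);Y=np.array([-X[1],X[0]])
    a=(P[...,:2]-[.595,.002])@X; b=(P[...,:2]-[.595,.002])@Y
    reg=(abs(a)<.12)&(abs(b)<.1)
    for lo,hi in((.100,.110),(.120,.142)):
        m=reg&(z>lo)&(z<hi)&(S<60)&(V>90); q=P[m]
        print(n,lo,len(q),"a",np.percentile(a[m],[1,5,50,95,99]).round(4),"b",np.percentile(b[m],[1,5,50,95,99]).round(4),"z",np.median(z[m]))
    # bar direction
    H=hsv[...,0]; red=reg&((H<8)|(H>172))&(S>150)&(V>60)&(z>.09)&(z<.13)
    q=P[red]; vx,vy,x0,y0=cv2.fitLine(q[:,:2].astype(np.float32),cv2.DIST_L2,0,.01,.01).ravel(); print("bar",np.rad2deg(np.arctan2(vy,vx)),x0,y0,"a",a[red].min(),a[red].max(),"b",b[red].min(),b[red].max(),"zmax",q[:,2].max())
    # plate top
    m=(abs(x-.537)<.06)&(abs(y+.345)<.06)&(z>.08)&(z<.1)&(S<90); q=P[m]; r=cv2.minAreaRect((q[:,:2]*1000).astype(np.float32)); l=cv2.fitLine(q[:,:2].astype(np.float32),cv2.DIST_L2,0,.01,.01).ravel();print("plate",r,q[:,2].max(),np.rad2deg(np.arctan2(l[1],l[0])))
    # tray walls
    m=(abs(x-.537)<.12)&(abs(y+.345)<.12)&(z>.02)&(z<.035)&(H>100)&(H<130)&(S>120); r=cv2.minAreaRect((P[m][:,:2]*1000).astype(np.float32)); print("walls",r,m.sum())
yaw=np.deg2rad(64)
for f in(0,1):
  delta([.537,-.3455,.16],toolR(yaw,flip=f))
s=manip.get_state();w=s["ee_rot"];print(Rn.from_quat([w[1],w[2],w[3],w[0]]).as_matrix().round(3))
E
```

```text
top 0.1 2376 a [-0.0937 -0.0756 -0.003   0.0697  0.0763] b [-0.0689 -0.0637 -0.0035  0.0551  0.0602] z 0.10431841801545841
top 0.12 661 a [-0.0873 -0.0856 -0.0272  0.0783  0.1096] b [-0.0861 -0.0779 -0.0324  0.0733  0.0747] z 0.13272373677750215
bar 7.0515895 0.6050079 -0.09571252 a -0.10126040831123183 -0.09574935687163301 b -0.055475814655838375 0.05481466081762624 zmax 0.1143951362969049
plate ((536.8432006835938, -346.9650573730469), (63.237571716308594, 11.572282791137695), 63.158451080322266) 0.09410860877229146 63.894703
walls ((536.5388793945312, -346.8973693847656), (148.91522216796875, 130.43624877929688), 64.1004867553711) 226
scene 0.1 1997 a [-0.092  -0.0866 -0.0042  0.076   0.0819] b [-0.0766 -0.0742 -0.0021  0.0597  0.064 ] z 0.10427464683065285
scene 0.12 602 a [-0.0846 -0.0832 -0.0137  0.1087  0.1176] b [-0.0927 -0.0818  0.0602  0.0706  0.08  ] z 0.13144165353929116
bar 6.672303 0.616633 -0.09501077 a -0.10192095343338801 -0.096178155806382 b -0.06353983250046168 0.049861613438570485 zmax 0.11053150766066792
plate ((540.0714721679688, -344.3010559082031), (64.61323547363281, 11.247113227844238), 64.901123046875) 0.09166381601238907 64.70997
walls ((538.8406982421875, -344.56536865234375), (149.8914794921875, 133.48269653320312), 64.58993530273438) 361
delta_pos cm [  7.08 -11.44 -44.27] dr [2.257e+00 2.000e-03 1.000e-03]
delta_pos cm [  7.08 -11.44 -44.27] dr [-0.884 -0.001  0.001]
[[-0.     0.231 -0.973]
 [ 0.002 -0.973 -0.231]
 [-1.    -0.002 -0.   ]]
```

```bash
python3 -m creep '{"delta_pos":[[0,-1,-4],[1,-2,-8],[2,-4,-14],[3,-6,-20],[4,-8,-27],[5,-10,-34],[6,-11,-39],[7,-11.4,-43],[7,-11.4,-44.3],[7,-11.4,-44.3]],"dr":[[-0.1,0,0],[-0.2,0,0],[-0.3,0,0],[-0.4,0,0],[-0.5,0,0],[-0.6,0,0],[-0.75,0,0],[-0.85,0,0],[-0.884,0,0],[-0.884,0,0]]}' 1 80
python3 - <<'E'
from h import *
print(manip.get_state()["qpos"].round(3))
delta([.537,-.346,.051],toolR(np.deg2rad(64),flip=1))
E
```

```text
clock: 1.1
position: [0.5401, -0.344, 0.16]
ee_rot: [0.375, 0.599, 0.376, -0.599]
contact_force: [-0.9, -0.6, -0.4]
width: 0.0853
[-6.760e-01  4.170e-01  1.469e+00  1.000e-03  1.257e+00 -2.260e-01]
delta_pos cm [10.9  -0.19  0.33] dr [ 0.003 -0.001  0.001]
```

```bash
python3 -m creep '{"delta_pos":[[2,0,0],[5,0,0],[8,0,0],[8,0,0],[8,0,0]],"dr":[[0,0,0],[0,0,0],[0,0,0],[0,0,0],[0,0,0]]}'
python3 - <<'E'
from h import *
delta([.537,-.346,.051],toolR(np.deg2rad(64),flip=1)); print(manip.get_state()["qpos"].round(3))
E
```

```text
clock: 1.6
position: [0.5372, -0.3463, 0.081]
ee_rot: [-0.374, -0.6, -0.375, 0.6]
contact_force: [0.6, 0.7, -0.0]
width: 0.0854
delta_pos cm [ 3.   -0.03 -0.01] dr [-0.    -0.     0.001]
[-0.681  0.481  1.574 -0.     1.088 -0.227]
```

```bash
python3 -m creep '{"delta_pos":[[1.5,0,0],[3,0,0],[3,0,0]],"dr":[[0,0,0],[0,0,0],[0,0,0]]}' && python3 -m creep '{"delta_pos":[[0,0,0],[0,0,0],[0,0,0],[0,0,0],[0,0,0],[0,0,0],[0,0,0],[0,0,0]],"dr":[[0,0,0],[0,0,0],[0,0,0],[0,0,0],[0,0,0],[0,0,0],[0,0,0],[0,0,0]]}' -1 80
```

```text
clock: 1.9
position: [0.5372, -0.3465, 0.0516]
ee_rot: [-0.374, -0.6, -0.375, 0.6]
contact_force: [0.7, 0.2, -0.3]
width: 0.0854
clock: 2.7
position: [0.5378, -0.3467, 0.0518]
ee_rot: [0.375, 0.6, 0.374, -0.6]
contact_force: [1.1, -0.6, 4.3]
width: 0.0089
```

```bash
python3 -m creep '{"delta_pos":[[-0.5,0,0],[-1,0,0],[-2,0,0],[-3.5,0,0],[-5.5,0,0],[-8,0,0],[-11,0,0],[-14,0,0],[-16,0,0],[-16,0,0]],"dr":[[0,0,0],[0,0,0],[0,0,0],[0,0,0],[0,0,0],[0,0,0],[0,0,0],[0,0,0],[0,0,0],[0,0,0]]}'
python3 - <<'E'
from h import *
print(manip.get_state()["qpos"].round(3))
X=np.array([np.cos(np.deg2rad(96.8)),np.sin(np.deg2rad(96.8))])
delta([.595,.002,.211],toolR(np.deg2rad(96.8),flip=1))
E
```

```text
clock: 3.7
position: [0.5389, -0.3476, 0.2153]
ee_rot: [0.377, 0.601, 0.372, -0.599]
contact_force: [-0.1, 0.3, -5.0]
width: 0.0092
[-0.681  0.38   1.388 -0.     1.366 -0.227]
delta_pos cm [  0.3  -10.29 -33.88] dr [-0.573  0.004 -0.007]
```

```bash
python3 -m creep '{"delta_pos":[[0,-0.1,-0.4],[0,-0.4,-1.4],[0,-1,-3],[0,-1.6,-5],[0,-2.3,-7.3],[0,-3,-9.6],[0,-3.7,-12],[0,-4.4,-14.4],[0,-5.1,-16.8],[0,-5.8,-19.2]],"dr":[[-0.01,0,0],[-0.03,0,0],[-0.06,0,0],[-0.1,0,0],[-0.14,0,0],[-0.18,0,0],[-0.22,0,0],[-0.26,0,0],[-0.3,0,0],[-0.34,0,0]]}'
python3 - <<'E'
from h import *
delta([.595,.002,.211],toolR(np.deg2rad(96.8),flip=1))
E
```

```text
clock: 4.7
position: [0.5686, -0.1454, 0.2102]
ee_rot: [-0.471, -0.527, -0.473, 0.527]
contact_force: [-0.2, -0.0, -4.0]
width: 0.0088
delta_pos cm [ -0.06   1.   -14.94] dr [-0.229 -0.002  0.002]
```

```bash
python3 -m creep '{"delta_pos":[[0,0.1,-2.4],[0,0.2,-4.8],[0,0.4,-7.2],[0,0.6,-9.4],[0,0.7,-11.4],[0,0.8,-13],[0,0.9,-14.2],[0,0.9,-14.8],[0,0.9,-15],[0,0.9,-15]],"dr":[[-0.04,0,0],[-0.08,0,0],[-0.12,0,0],[-0.16,0,0],[-0.19,0,0],[-0.21,0,0],[-0.225,0,0],[-0.23,0,0],[-0.23,0,0],[-0.23,0,0]]}'; python3 -m creep '{"delta_pos":[[0,0,0],[0,0,0],[0,0,0]],"dr":[[0,0,0],[0,0,0],[0,0,0]]}'
python3 - <<'E'
from h import *
delta([.595,.002,.211],toolR(np.deg2rad(96.8),flip=1))
for n in("top","scene"):
    i=cam(n); np.savez(f"{n}1.npz",**{k:i[k] for k in("pixels","depth","R","t","K")})
    cv2.imwrite(f"pics/{n}1.png",i["pixels"])
t=cv2.imread("pics/top1.png")[150:250,180:300]; s=cv2.imread("pics/scene1.png")[110:240,210:350]
cv2.imwrite("pics/z2.png",np.hstack([cv2.resize(t,(396,330),interpolation=2),cv2.resize(s,(355,330),interpolation=2)]))
E
```

```text
clock: 5.7
position: [0.5954, -0.0007, 0.2112]
ee_rot: [0.528, 0.47, 0.528, -0.47]
contact_force: [-0.5, -0.6, -4.4]
width: 0.0092
clock: 6.0
position: [0.5955, -0.001, 0.2113]
ee_rot: [0.528, 0.47, 0.528, -0.47]
contact_force: [0.4, 0.4, -4.7]
width: 0.0088
delta_pos cm [ 0.03 -0.01 -0.31] dr [-0.004  0.     0.   ]
```

View pics/z2.png

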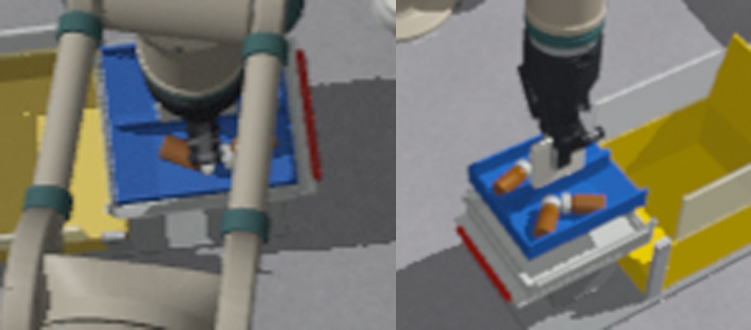

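The tray hangs level above the pocket with all vials in it. In the scene crop, the tray is at (555,195) and the pocket shows beneath it.

Run:
```python
from h import *
def ld(n): return dict(np.load(f"{n}.npz"))
ax=np.deg2rad(96.8); X=np.array([np.cos(ax),np.sin(ax)]);Y=np.array([-X[1],X[0]]); O=np.array([.595,.002])
def ab(p): p=np.atleast_2d(p)[:,:2]-O; return np.stack([p@X,p@Y],1)
def onplane(im,m,z):
    v,u=np.nonzero(m); K=im["K"]; c=np.stack([(u-K[0,2])/K[0,0],(v-K[1,2])/K[1,1],np.ones(len(u))],1)@im["R"]; o=-im["R"].T@im["t"]
    return o+c*((z-o[2])/c[:,2])[:,None]
for n in("top","scene"):
  for k in(0,1):
    im=ld(n+str(k)); P=cloud(im); H,S,V=cv2.split(cv2.cvtColor(im["pixels"],cv2.COLOR_BGR2HSV)); z=P[...,2]
    A=ab(P.reshape(-1,3)).reshape(*z.shape,2); a,b=A[...,0],A[...,1]
    red=(a<-.08)&(a>-.12)&(abs(b)<.09)&((H<8)|(H>172))&(S>130)&(V>50)&(z>.08)&(z<.13)
    q=ab(onplane(im,red,.107)); r=cv2.minAreaRect((q*1000).astype(np.float32)); print(n,k,"red ab",q.min(0).round(4),q.max(0).round(4),((q.min(0)+q.max(0))/2).round(4),r[0],r[2])
    if k==1:
      bl=(abs(a)<.12)&(abs(b)<.1)&(H>100)&(H<130)&(S>120)&(z>.14)
      zs=z[bl]; print(" blue z pct",np.percentile(zs,[1,50,97,99]).round(4))
      m=bl&(z>.178)&(z<.192); r=cv2.minAreaRect((A[m]*1000).astype(np.float32)); print(" walltop",m.sum(),r)
      q=A[m]; print(" wall a",np.percentile(q[:,0],[1,99]).round(4),"b",np.percentile(q[:,1],[1,99]).round(4))
      for lo,hi in((-.07,-.05),(.05,.07)):
        mm=m&(b>lo)&(b<hi)
        if mm.sum()>20: print("  long wall slope deg",np.rad2deg(np.polyfit(a[mm],b[mm],1)[0]),b[mm].mean(),np.polyfit(a[mm],z[mm],1)[0])
    else:
      m=(abs(a)<.1)&(abs(b)<.1)&(z>.125)&(z<.14)&(S<60)
      for nm,c,o,lo,hi in(("rim-b",b,a,-.09,-.06),("rim+b",b,a,.06,.09),("rim-a",a,b,-.1,-.07),("rim+a",a,b,.07,.1)):
        mm=m&(c>lo)&(c<hi)&(abs(o)<.05)
        if mm.sum()>10:print("  ",nm,mm.sum(),np.percentile(c[mm],[3,50,97]).round(4),"slope",np.rad2deg(np.polyfit(o[mm],c[mm],1)[0]).round(2))
```

```text
top 0 red ab [-0.1016 -0.0558] [-0.0955  0.0577] [-0.0986  0.001 ] (-98.58381652832031, 0.9554061889648438) 0.08886230736970901
   rim-b 149 [-0.0791 -0.0739 -0.0688] slope -0.09
   rim+b 119 [0.0647 0.0699 0.0746] slope -0.06
   rim-a 131 [-0.0877 -0.0824 -0.0774] slope -0.06
top 1 red ab [-0.1016 -0.0562] [-0.0955  0.0548] [-0.0986 -0.0007] (-98.581298828125, -0.6685066223144531) 0.08886230736970901
 blue z pct [0.159  0.1656 0.1913 0.2713]
 walltop 132 ((-2.6761703491210938, 3.2667503356933594), (129.5065460205078, 147.33717346191406), 89.09418487548828)
 wall a [-0.0756  0.0698] b [-0.0621  0.0671]
  long wall slope deg 0.6198433275933367 0.06542396901110903 0.010757855266288597
scene 0 red ab [-0.1035 -0.0653] [-0.095   0.0502] [-0.0993 -0.0076] (-99.1478500366211, -7.5574493408203125) 89.84876251220703
   rim-b 72 [-0.0823 -0.0789 -0.0711] slope -0.09
   rim+b 144 [0.0616 0.0661 0.071 ] slope 0.21
   rim-a 83 [-0.0847 -0.0803 -0.074 ] slope -0.2
scene 1 red ab [-0.1032 -0.0653] [-0.095   0.0484] [-0.0991 -0.0084] (-98.97469329833984, -8.45156478881836) 89.83875274658203
 blue z pct [0.1599 0.1708 0.1907 0.1921]
 walltop 407 ((-2.589935302734375, -0.7538375854492188), (147.49310302734375, 133.31784057617188), 0.10306230932474136)
 wall a [-0.0757  0.0673] b [-0.0667  0.0642]
  long wall slope deg -0.7485017702284817 -0.06423173719281558 -0.006137175066250676
  long wall slope deg 1.881117842826014 0.061375272770197185 0.006456148957534816
```

```bash
python3 -m creep '{"delta_pos":[[0,0.2,-0.1],[0.5,0.45,-0.25],[1,0.45,-0.25],[1.6,0.45,-0.25],[2,0.45,-0.25],[2,0.45,-0.25]],"dr":[[0,0,0],[0,0,0],[0,0,0],[0,0,0],[0,0,0],[0,0,0]]}'; python3 -m creep '{"delta_pos":[[0.3,0,0],[0.6,0,0],[0.9,0,0],[1.2,0,0],[1.2,0,0]],"dr":[[0,0,0],[0,0,0],[0,0,0],[0,0,0],[0,0,0]]}';python3 -m creep '{"delta_pos":[[0.2,0,0],[0.4,0,0],[0.6,0,0],[0.8,0,0],[1,0,0],[1,0,0]],"dr":[[0,0,0],[0,0,0],[0,0,0],[0,0,0],[0,0,0],[0,0,0]]}'
python3 - <<'E'
from h import *
t=cam("top")["pixels"][150:250,180:300]; s=cam("scene")["pixels"][130:240,220:340]
cv2.imwrite("pics/z3.png",np.hstack([cv2.resize(t,(396,330),interpolation=2),cv2.resize(s,(360,330),interpolation=2)]))
E
```

```text
clock: 6.7
position: [0.5989, 0.0027, 0.1901]
ee_rot: [0.528, 0.47, 0.529, -0.471]
contact_force: [-0.1, -0.6, -4.4]
width: 0.0091
clock: 7.2
position: [0.5993, 0.0026, 0.1787]
ee_rot: [0.528, 0.47, 0.528, -0.47]
contact_force: [0.1, 0.1, -3.7]
width: 0.0087
clock: 7.8
position: [0.5994, 0.0026, 0.1689]
ee_rot: [0.528, 0.47, 0.528, -0.47]
contact_force: [0.6, -0.1, -4.9]
width: 0.0093
```

View pics/z3.png

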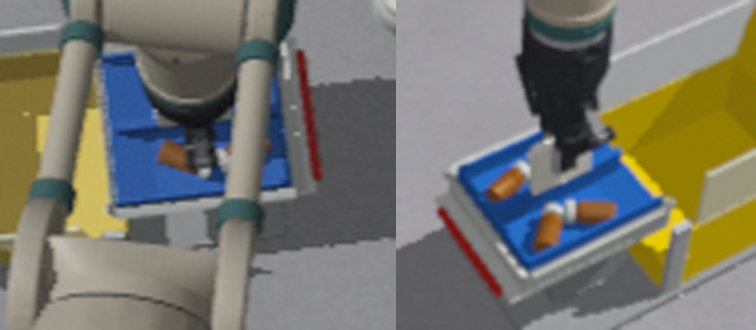

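The tray has entered the pocket without contact force; its corners lie inside the rims in both crops. I'll continue down.

```bash
python3 -m creep '{"delta_pos":[[0.2,0,0],[0.4,0,0],[0.6,0,0],[0.8,0,0],[1,0,0],[1,0,0]],"dr":[[0,0,0],[0,0,0],[0,0,0],[0,0,0],[0,0,0],[0,0,0]]}';python3 -m creep '{"delta_pos":[[0.1,0,0],[0.2,0,0],[0.2,0,0]],"dr":[[0,0,0],[0,0,0],[0,0,0]]}'
```

```text
clock: 8.5
position: [0.5994, 0.0026, 0.1588]
ee_rot: [0.528, 0.47, 0.528, -0.47]
contact_force: [-0.3, 0.4, -4.0]
width: 0.0088
clock: 8.8
position: [0.5996, 0.0026, 0.1572]
ee_rot: [0.528, 0.47, 0.528, -0.47]
contact_force: [0.1, -0.4, -4.8]
width: 0.0092
```

```bash
python3 -m creep '{"delta_pos":[[0.1,0,0],[0.2,0,0],[0.2,0,0]],"dr":[[0,0,0],[0,0,0],[0,0,0]]}'
```

```text
clock: 9.1
position: [0.5998, 0.0026, 0.1567]
ee_rot: [0.529, 0.47, 0.528, -0.47]
contact_force: [-1.9, 0.5, 5.1]
width: 0.0089
```

The tray is seated. Now release, rise and check.

```bash
python3 -m creep '{"delta_pos":[[0,0,0],[0,0,0],[0,0,0],[0,0,0],[0,0,0],[0,0,0],[0,0,0],[-0.5,0,0],[-1.5,0,0],[-3,0,0]],"dr":[[0,0,0],[0,0,0],[0,0,0],[0,0,0],[0,0,0],[0,0,0],[0,0,0],[0,0,0],[0,0,0],[0,0,0]]}' 1 80; python3 -m creep '{"delta_pos":[[-3,0,0],[-6,0,0],[-8,0,0],[-8,0,2],[-8,0,6],[-8,0,10],[-8,0,14],[-8,0,18],[-8,0,22],[-8,0,24]],"dr":[[0,0,0],[0,0,0],[0,0,0],[0,0,0],[0,0,0],[0,0,0],[0,0,0],[0,0,0],[0,0,0],[0,0,0]]}' -1
cat > chk.py <<'E'
from h import *
import sys
k=sys.argv[1]
ax=np.deg2rad(96.8); X=np.array([np.cos(ax),np.sin(ax)]);Y=np.array([-X[1],X[0]]); O=np.array([.595,.002])
for n in("top","scene"):
    im=cam(n); P=cloud(im); H,S,V=cv2.split(cv2.cvtColor(im["pixels"],cv2.COLOR_BGR2HSV)); z=P[...,2]
    a=(P[...,:2]-O)@X; b=(P[...,:2]-O)@Y
    bl=(abs(a)<.12)&(abs(b)<.1)&(H>100)&(H<130)&(S>120)&(z>.09); m=bl&(z>.125)&(z<.135)
    c=np.stack([a[m],b[m]],1); r=cv2.minAreaRect((c*1000).astype(np.float32)) if len(c)>5 else 0
    f=bl&(z<.116); g=np.c_[a[f],b[f],np.ones(f.sum())]; co=np.linalg.lstsq(g,z[f],rcond=None)[0]
    pl=(abs(a)<.06)&(abs(b)<.06)&(S<60)&(z>.15)&(z<.2)
    print(n,"walls",r,"floor tilt/z",co.round(3),"plate",a[pl].mean().round(4),b[pl].mean().round(4),z[pl].max().round(4) if pl.sum() else 0)
    red=(a<-.02)&(a>-.12)&(abs(b)<.09)&((H<8)|(H>172))&(S>130)&(z>.08)&(z<.3); print(" red z",np.median(z[red]).round(4))
    cv2.imwrite(f"pics/{n}_{k}.png",im["pixels"]); np.savez(f"{n}_{k}.npz",**{q:im[q] for q in("pixels","depth","R","t","K")})
t=cv2.imread(f"pics/top_{k}.png")[140:250,110:300]; s=cv2.imread(f"pics/scene_{k}.png")[110:240,210:390]
cv2.imwrite(f"pics/z_{k}.png",np.hstack([cv2.resize(t,(400,232),interpolation=2),cv2.resize(s,(321,232),interpolation=2)]))
E
python3 chk.py a
python3 - <<'E'
from h import *
print(manip.get_state()["qpos"].round(3),manip.get_state()["position"])
E
```

```text
clock: 10.1
position: [0.5993, 0.0026, 0.1856]
ee_rot: [0.528, 0.47, 0.528, -0.47]
contact_force: [-0.8, 0.1, 0.3]
width: 0.0856
clock: 11.1
position: [0.6276, -0.2393, 0.2659]
ee_rot: [0.528, 0.471, 0.527, -0.471]
contact_force: [0.0, 0.1, -0.1]
width: 0.0001
top walls ((0.20572662353515625, -2.5654220581054688), (147.5441131591797, 130.87936401367188), 0.39740052819252014) floor tilt/z [ 0.025 -0.003  0.109] plate 0.0004 -0.0005 0.1962
 red z 0.1061
scene walls ((1.02069091796875, -5.269203186035156), (148.44717407226562, 131.44178771972656), 0.24662701785564423) floor tilt/z [0.026 0.021 0.11 ] plate -0.0009 -0.0088 0.1949
 red z 0.1053
[-4.660e-01  4.090e-01  1.219e+00 -1.000e-03  1.512e+00 -5.790e-01] [ 0.62756892 -0.23852656  0.26533374]
```

View pics/z_a.png

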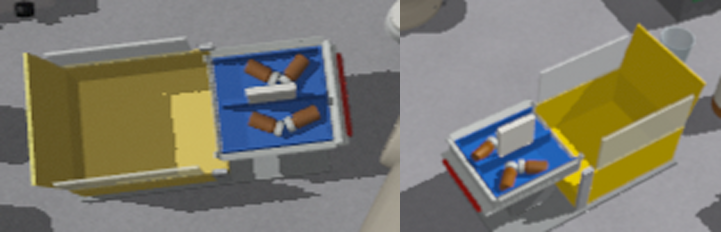

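The tray sits flat with all four vials in it (top crop: tray at about (270,95), pouring end at the bin). Next I'll find the bystanders near the lifting path and plan the rim push.

```bash
python3 - <<'E'
from h import *
im=dict(np.load("top0.npz")); P=cloud(im)
x,y,z=P[...,0],P[...,1],P[...,2]
m=((z>.006)&(x>.5)&(x<.85)&(y>-.5)&(y<-.1)&~((abs(y+.345)<.1)&(x<.64))&(z<.2)&~((y>-.107)&(x<.68))).astype(np.uint8)
n,l,st,c=cv2.connectedComponentsWithStats(m)
for i in range(1,n):
    if st[i,4]>8:
        q=P[l==i]; print(st[i,4],q.min(0).round(3),q.max(0).round(3))
Xd=np.array([np.cos(np.deg2rad(96.8)),np.sin(np.deg2rad(96.8)),0]); Yd=np.array([-Xd[1],Xd[0],0])
bar=np.array([.5996,.003,.105])-.099*Xd+.025*Yd
# pre-pose: pitch .6 below horizontal, back 90 mm
p=.6; d=Xd*np.cos(p)-np.array([0,0,1])*np.sin(p)
R=toolR(np.deg2rad(96.8),p,flip=1); print("bar pt",bar)
delta(bar-.13*Xd+[0,0,.12],R)
E
python3 -m creep '{"delta_pos":[[0,0,0],[0,0,0],[0,0,0],[0,0,0]],"dr":[[0,0.1,0],[0,0.2,0],[0,0.3,0],[0,0.3,0]]}'; python3 -c "
from h import *
print(manip.get_state()['qpos'].round(3))"
```

```text
347 [ 0.706 -0.224  0.006] [ 0.762 -0.167  0.073]
198 [ 0.709 -0.415  0.006] [ 0.745 -0.263  0.022]
19 [ 0.547 -0.499  0.006] [ 0.573 -0.484  0.013]
13 [ 0.513 -0.5    0.006] [ 0.538 -0.495  0.01 ]
bar pt [ 0.58649786 -0.09826368  0.105     ]
delta_pos cm [ 4.03 -2.43 -1.4 ] dr [-0.005  0.972 -0.003]
clock: 11.6
position: [0.6273, -0.2369, 0.2638]
ee_rot: [0.442, 0.536, 0.601, -0.395]
contact_force: [0.1, -0.2, -1.2]
width: 0.0001
[-0.589  0.506  1.101  0.23   1.73  -0.689]
```

```bash
python3 -m creep '{"delta_pos":[[0,0,0],[0,0,0],[0,0,0],[0,0,0],[0,0,0],[0,0,0],[0,0,0],[0,0,0],[0,0,0],[0,0,0]],"dr":[[0,0.08,0],[0,0.16,0],[0,0.24,0],[0,0.32,0],[0,0.4,0],[0,0.48,0],[0,0.56,0],[0,0.64,0],[0,0.67,0],[0,0.67,0]]}'; python3 -c "
from h import *
print(manip.get_state()['qpos'].round(3),manip.get_state()['clock'])
Xd=np.array([np.cos(np.deg2rad(96.8)),np.sin(np.deg2rad(96.8)),0]); bar=np.array([ 0.5865,-.0983,.105])
R=toolR(np.deg2rad(96.8),.6,flip=1)
n=np.array([0,0,1])*np.cos(.6)+Xd*np.sin(.6); d=R[:,0]
print('contact face check')
delta(bar-.13*Xd+[0,0,.05],R)
tgt=bar-n*.022+d*.022; print(tgt)
delta(tgt-n*.025-.06*Xd,R); delta(tgt-n*.02,R); delta(tgt,R)
"
```

```text
clock: 12.6
position: [0.6276, -0.2347, 0.2643]
ee_rot: [0.22, 0.635, 0.714, -0.197]
contact_force: [0.2, -0.8, -0.2]
width: -0.0
[-0.759  0.772  0.936  0.684  2.154 -0.707] 12.6
contact face check
delta_pos cm [ 7.03 -2.45  8.44] dr [-0.003  0.    -0.   ]
[ 0.58582092 -0.0926051   0.07442048]
delta_pos cm [17.83 -2.44 13.32] dr [-0.003  0.    -0.   ]
delta_pos cm [22.78 -2.45  9.43] dr [-0.003  0.    -0.   ]
delta_pos cm [22.78 -2.45  7.43] dr [-0.003  0.    -0.   ]
```

```bash
python3 -m creep '{"delta_pos":[[0,-0.5,2],[0,-1.5,5],[0,-2.45,8],[2,-2.45,11],[5,-2.45,13.3],[8,-2.45,13.3],[11,-2.45,13.3],[14,-2.45,13.3],[16,-2.45,13.3],[17.5,-2.45,13.3]],"dr":[[0,0,0],[0,0,0],[0,0,0],[0,0,0],[0,0,0],[0,0,0],[0,0,0],[0,0,0],[0,0,0],[0,0,0]]}'; python3 -m creep '{"delta_pos":[[0,0,0],[0,0,0]],"dr":[[0,0,0],[0,0,0]]}'; python3 -c "
from h import *
print(manip.get_state()['qpos'].round(3),manip.get_state()['clock'])
R=toolR(np.deg2rad(96.8),.6,flip=1)
Xd=np.array([np.cos(np.deg2rad(96.8)),np.sin(np.deg2rad(96.8)),0]); n=np.array([0,0,1])*np.cos(.6)+Xd*np.sin(.6)
tgt=np.array([.5858,-.0926,.0744])
delta(tgt-n*.02,R); delta(tgt,R)
i=cam('scene'); t=cam('top')
cv2.imwrite('pics/zb.png',np.hstack([cv2.resize(t['pixels'][140:260,200:330],(390,360),interpolation=2),cv2.resize(i['pixels'][120:250,180:310],(360,360),interpolation=2)]))
"
```

```text
clock: 13.6
position: [0.5945, -0.1686, 0.0562]
ee_rot: [0.222, 0.634, 0.714, -0.197]
contact_force: [0.3, -1.3, 1.1]
width: 0.0002
clock: 13.8
position: [0.5954, -0.1704, 0.057]
ee_rot: [0.222, 0.635, 0.713, -0.197]
contact_force: [0.7, -0.2, 0.3]
width: -0.0002
[-0.728  0.846  1.334  0.59   1.752 -0.985] 13.8
delta_pos cm [ 5.48 -0.05 -3.88] dr [-0.     0.003 -0.002]
delta_pos cm [ 5.48 -0.05 -5.88] dr [-0.     0.003 -0.002]
```

View pics/zb.png

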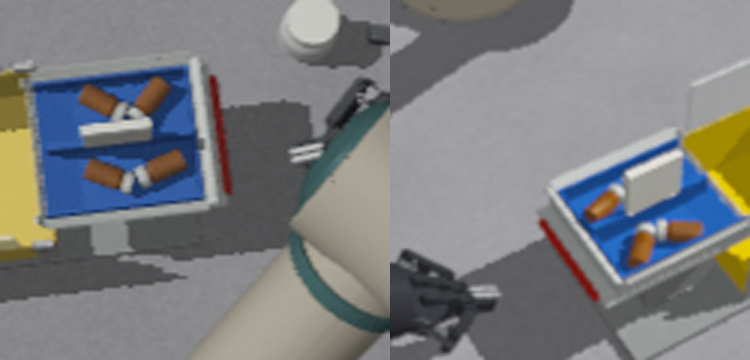

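The fingers point at the lower half of the red rim, from below and behind (top crop: tips at (292,152), rim at (220,135)). I'll slide under, then rise until contact.

```bash
python3 -m creep '{"delta_pos":[[1.5,0,-1],[3,0,-2],[4.5,0,-3],[5.5,0,-3.9],[5.5,0,-3.9],[5.5,0,-3.9]],"dr":[[0,0,0],[0,0,0],[0,0,0],[0,0,0],[0,0,0],[0,0,0]]}'; python3 -m creep '{"delta_pos":[[0,0,-0.4],[0,0,-0.8],[0,0,-1.2],[0,0,-1.6],[0,0,-1.6],[0,0,-1.6]],"dr":[[0,0,0],[0,0,0],[0,0,0],[0,0,0],[0,0,0],[0,0,0]]}';  python3 -m creep '{"delta_pos":[[0,0,-0.2],[0,0,-0.4],[0,0,-0.6],[0,0,-0.8],[0,0,-0.8]],"dr":[[0,0,0],[0,0,0],[0,0,0],[0,0,0],[0,0,0]]}'
```

```text
clock: 14.5
position: [0.5878, -0.1037, 0.0579]
ee_rot: [0.222, 0.635, 0.713, -0.197]
contact_force: [-0.3, -0.8, 0.3]
width: -0.0
clock: 15.1
position: [0.5863, -0.094, 0.071]
ee_rot: [0.221, 0.635, 0.713, -0.197]
contact_force: [-1.1, 0.0, 1.0]
width: 0.0003
clock: 15.6
position: [0.5857, -0.0894, 0.0777]
ee_rot: [0.221, 0.635, 0.713, -0.197]
contact_force: [0.1, 0.3, -0.7]
width: -0.0001
```

```bash
python3 -m creep '{"delta_pos":[[0,0,-0.15],[0,0,-0.3],[0,0,-0.4],[0,0,-0.4]],"dr":[[0,0,0],[0,0,0],[0,0,0],[0,0,0]]}'; python3 -m creep '{"delta_pos":[[0,0,-0.15],[0,0,-0.3],[0,0,-0.4],[0,0,-0.4]],"dr":[[0,0,0],[0,0,0],[0,0,0],[0,0,0]]}'
```

```text
clock: 16.0
position: [0.5857, -0.0892, 0.0794]
ee_rot: [0.223, 0.635, 0.713, -0.199]
contact_force: [0.7, -6.1, -3.7]
width: -0.0002
clock: 16.4
position: [0.5858, -0.0892, 0.0819]
ee_rot: [0.224, 0.635, 0.712, -0.2]
contact_force: [-0.8, -13.2, -4.1]
width: -0.0005
```

Contact made. Forward motion is blocked by friction on the rim, so the tool must now follow the rim's arc. I'll compute that arc in tool axes.

```bash
cat > arc.py <<'E'
import numpy as np
def tcp(th,k=.57):
    p=.6+k*th; bar=np.array([.083-.182*np.cos(th),.105+.182*np.sin(th)])
    n=np.array([np.sin(p),np.cos(p)]); d=np.array([np.cos(p),-np.sin(p)])
    return bar-n*.0141+d*.0203, p
def rows(c,pc,ths):
    d=np.array([np.cos(pc),-np.sin(pc)]); n=np.array([np.sin(pc),np.cos(pc)])
    for t in ths:
        q,p=tcp(t); v=(q-c)*100
        print("th %.2f  dx %.2f dz %.2f dry %.3f"%(t,v@d,-v@n,-(p-pc)))
    return q,p
if __name__=="__main__":
    print(tcp(0)); q,p=rows(np.array([-.0857,.0843]),.6,np.arange(.05,.51,.05)); print(); rows(q,p,np.arange(.55,1.01,.05))
E
python3 arc.py
```

```text
(array([-0.09020715,  0.08190053]), 0.6)
th 0.05  dx -0.77 dz -0.25 dry -0.028
th 0.10  dx -1.27 dz -0.99 dry -0.057
th 0.15  dx -1.73 dz -1.74 dry -0.086
th 0.20  dx -2.15 dz -2.51 dry -0.114
th 0.25  dx -2.53 dz -3.31 dry -0.142
th 0.30  dx -2.87 dz -4.12 dry -0.171
th 0.35  dx -3.17 dz -4.95 dry -0.200
th 0.40  dx -3.42 dz -5.79 dry -0.228
th 0.45  dx -3.64 dz -6.64 dry -0.257
th 0.50  dx -3.80 dz -7.49 dry -0.285

th 0.55  dx -0.36 dz -0.79 dry -0.028
th 0.60  dx -0.68 dz -1.60 dry -0.057
th 0.65  dx -0.96 dz -2.43 dry -0.086
th 0.70  dx -1.20 dz -3.27 dry -0.114
th 0.75  dx -1.39 dz -4.11 dry -0.143
th 0.80  dx -1.54 dz -4.97 dry -0.171
th 0.85  dx -1.64 dz -5.82 dry -0.200
th 0.90  dx -1.70 dz -6.69 dry -0.228
th 0.95  dx -1.72 dz -7.55 dry -0.257
th 1.00  dx -1.69 dz -8.41 dry -0.285
```

```bash
python3 -m creep '{"delta_pos":[[-0.4,0,-0.1],[-0.8,0,-0.25],[-1,0,-0.6],[-1.3,0,-1],[-1.5,0,-1.4],[-1.7,0,-1.7],[-1.9,0,-2.1],[-2.15,0,-2.5],[-2.15,0,-2.5]],"dr":[[0,-0.01,0],[0,-0.03,0],[0,-0.04,0],[0,-0.06,0],[0,-0.07,0],[0,-0.09,0],[0,-0.1,0],[0,-0.114,0],[0,-0.114,0]]}'
python3 - <<'E'
from h import *
i=cam('scene'); t=cam('top')
cv2.imwrite('pics/zc.png',np.hstack([cv2.resize(t['pixels'][140:260,200:330],(390,360),interpolation=2),cv2.resize(i['pixels'][120:250,180:310],(360,360),interpolation=2)]))
P=cloud(i); H,S,V=cv2.split(cv2.cvtColor(i["pixels"],cv2.COLOR_BGR2HSV)); P=P[((H<8)|(H>172))&(S>130)&(P[...,2]>.06)&(P[...,2]<.3)&(abs(P[...,1]+.09)<.06)&(abs(P[...,0]-.61)<.09)]
print(np.median(P,0),len(P)); s=manip.get_state(); print(s['qpos'].round(3))
E
```

```text
clock: 17.3
position: [0.5856, -0.0891, 0.1185]
ee_rot: [0.263, 0.622, 0.699, -0.233]
contact_force: [-0.5, -5.9, -2.8]
width: -0.0001
[ 0.6156437  -0.09056135  0.14579109] 102
[-0.627  0.663  1.469  0.59   1.652 -0.896]
```

View pics/zc.png

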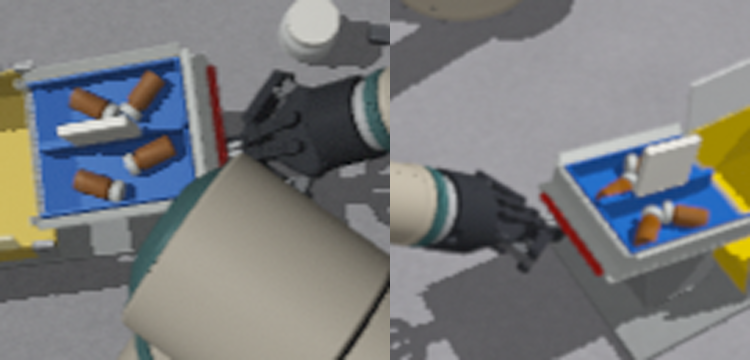

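The rim rose to z≈0.146 (θ≈0.22 rad), with the fingers under it and the tray still in the pocket. I'll carry on.

Run:
```python
from arc import *
q,p=tcp(.2); print(q,"measured u",(.5856-.5996)*-.1184+(-.0891-.003)*.993)
q,p=rows(q,p,np.arange(.24,.605,.04)); print(); q,p=rows(q,p,np.arange(.64,1.01,.04)); print(); rows(q,p,[1.02,1.04,1.06])
```

```text
[-0.08926398  0.11720807] measured u -0.08979770000000001
th 0.24  dx -0.38 dz -0.60 dry -0.023
th 0.28  dx -0.73 dz -1.20 dry -0.046
th 0.32  dx -1.06 dz -1.83 dry -0.068
th 0.36  dx -1.36 dz -2.46 dry -0.091
th 0.40  dx -1.64 dz -3.11 dry -0.114
th 0.44  dx -1.88 dz -3.76 dry -0.137
th 0.48  dx -2.11 dz -4.42 dry -0.160
th 0.52  dx -2.30 dz -5.09 dry -0.182
th 0.56  dx -2.47 dz -5.77 dry -0.205
th 0.60  dx -2.60 dz -6.46 dry -0.228

th 0.64  dx -0.26 dz -0.64 dry -0.023
th 0.68  dx -0.50 dz -1.30 dry -0.046
th 0.72  dx -0.71 dz -1.96 dry -0.068
th 0.76  dx -0.89 dz -2.63 dry -0.091
th 0.80  dx -1.04 dz -3.31 dry -0.114
th 0.84  dx -1.17 dz -3.99 dry -0.137
th 0.88  dx -1.27 dz -4.67 dry -0.160
th 0.92  dx -1.34 dz -5.36 dry -0.182
th 0.96  dx -1.38 dz -6.05 dry -0.205
th 1.00  dx -1.39 dz -6.74 dry -0.228

th 1.02  dx -0.07 dz -0.34 dry -0.011
th 1.04  dx -0.14 dz -0.67 dry -0.023
th 1.06  dx -0.20 dz -1.01 dry -0.034
```

```bash
python3 -m creep '{"delta_pos":[[-0.4,0,-0.6],[-0.75,0,-1.2],[-1.05,0,-1.8],[-1.35,0,-2.45],[-1.65,0,-3.1],[-1.9,0,-3.75],[-2.1,0,-4.4],[-2.3,0,-5.1],[-2.45,0,-5.75],[-2.6,0,-6.45]],"dr":[[0,-0.023,0],[0,-0.046,0],[0,-0.068,0],[0,-0.091,0],[0,-0.114,0],[0,-0.137,0],[0,-0.16,0],[0,-0.182,0],[0,-0.205,0],[0,-0.228,0]]}'; python3 -c "
from h import *
s=manip.get_state(); print(s['qpos'].round(3)); p=s['position']; print('u',(p[0]-.5996)*-.1184+(p[1]-.003)*.993,p[2])
from arc import tcp; print(tcp(.6))"
```

```text
clock: 18.4
position: [0.5829, -0.0667, 0.1843]
ee_rot: [0.341, 0.592, 0.665, -0.303]
contact_force: [0.1, -6.7, 0.1]
width: 0.0004
[-0.534  0.489  1.463  0.485  1.597 -0.74 ]
u -0.06723979604462686 0.184255078547142
(array([-0.06667437,  0.18305437]), 0.942)
```

```bash
python3 -m creep '{"delta_pos":[[-0.25,0,-0.65],[-0.5,0,-1.3],[-0.7,0,-1.95],[-0.9,0,-2.65],[-1.05,0,-3.3],[-1.15,0,-4],[-1.25,0,-4.65],[-1.35,0,-5.35],[-1.4,0,-6.05],[-1.4,0,-6.75]],"dr":[[0,-0.023,0],[0,-0.046,0],[0,-0.068,0],[0,-0.091,0],[0,-0.114,0],[0,-0.137,0],[0,-0.16,0],[0,-0.182,0],[0,-0.205,0],[0,-0.228,0]]}'; python3 -m creep '{"delta_pos":[[0,0,0],[0,0,0],[0,0,0],[0,0,0],[0,0,0]],"dr":[[0,0,0],[0,0,0],[0,0,0],[0,0,0],[0,0,0]]}'
python3 - <<'E'
from h import *
i=cam('scene'); t=cam('top')
cv2.imwrite('pics/zd.png',np.hstack([cv2.resize(t['pixels'][120:260,110:300],(430,317),interpolation=2),cv2.resize(i['pixels'][90:250,190:390],(370,317),interpolation=2)]))
P=cloud(i); H,S,V=cv2.split(cv2.cvtColor(i["pixels"],cv2.COLOR_BGR2HSV)); P=P[((H<8)|(H>172))&(S>130)&(P[...,2]>.06)&(P[...,2]<.3)&(abs(P[...,1]+.05)<.1)&(abs(P[...,0]-.61)<.09)]
print(np.median(P,0),len(P)); s=manip.get_state(); print(s['qpos'].round(3))
E
```

```text
clock: 19.4
position: [0.5772, -0.0192, 0.234]
ee_rot: [0.413, 0.554, 0.623, -0.368]
contact_force: [-0.7, -2.3, 0.9]
width: -0.0001
clock: 19.9
position: [0.5775, -0.0203, 0.2331]
ee_rot: [0.412, 0.554, 0.623, -0.368]
contact_force: [0.8, -1.3, 0.6]
width: -0.0001
[ 0.62695218 -0.00949887  0.26168913] 69
[-0.378  0.352  1.459  0.35   1.531 -0.543]
```

View pics/zd.png

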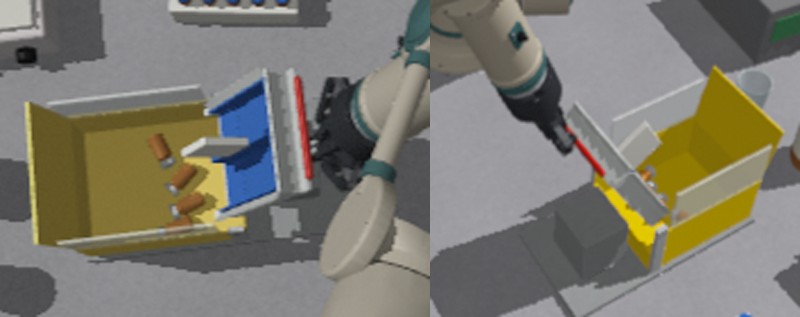

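All four vials are in the bin (top crop at (160,148), (182,178), (187,207), (178,225)), and the tray is still in the pocket. I'll compute the way down.

Run:
```python
from arc import *
q,p=tcp(1.0); q,p=rows(q,p,np.arange(.96,.599,-.04)); print(); q,p=rows(q,p,np.arange(.56,.199,-.04)); print(); q,p=rows(q,p,[.17,.14,.11,.08,.05,.02,0,-.02,-.05])
```

```text
th 0.96  dx 0.17 dz 0.67 dry 0.023
th 0.92  dx 0.37 dz 1.33 dry 0.046
th 0.88  dx 0.59 dz 1.98 dry 0.068
th 0.84  dx 0.84 dz 2.63 dry 0.091
th 0.80  dx 1.12 dz 3.26 dry 0.114
th 0.76  dx 1.42 dz 3.89 dry 0.137
th 0.72  dx 1.75 dz 4.50 dry 0.160
th 0.68  dx 2.10 dz 5.09 dry 0.182
th 0.64  dx 2.48 dz 5.68 dry 0.205
th 0.60  dx 2.88 dz 6.25 dry 0.228

th 0.56  dx 0.29 dz 0.63 dry 0.023
th 0.52  dx 0.60 dz 1.26 dry 0.046
th 0.48  dx 0.95 dz 1.87 dry 0.068
th 0.44  dx 1.31 dz 2.46 dry 0.091
th 0.40  dx 1.70 dz 3.04 dry 0.114
th 0.36  dx 2.12 dz 3.61 dry 0.137
th 0.32  dx 2.55 dz 4.16 dry 0.160
th 0.28  dx 3.01 dz 4.69 dry 0.182
th 0.24  dx 3.49 dz 5.21 dry 0.205
th 0.20  dx 4.00 dz 5.70 dry 0.228

th 0.17  dx 0.30 dz 0.44 dry 0.017
th 0.14  dx 0.61 dz 0.86 dry 0.034
th 0.11  dx 0.94 dz 1.28 dry 0.051
th 0.08  dx 1.28 dz 1.69 dry 0.068
th 0.05  dx 1.63 dz 2.09 dry 0.085
th 0.02  dx 1.99 dz 2.48 dry 0.103
th 0.00  dx 2.24 dz 2.73 dry 0.114
th -0.02  dx 2.50 dz 2.98 dry 0.125
th -0.05  dx 2.89 dz 3.34 dry 0.142
```

```bash
python3 -m creep '{"delta_pos":[[0.15,0,0.65],[0.35,0,1.3],[0.6,0,2],[0.85,0,2.6],[1.1,0,3.25],[1.4,0,3.9],[1.75,0,4.5],[2.1,0,5.1],[2.5,0,5.7],[2.9,0,6.25]],"dr":[[0,0.023,0],[0,0.046,0],[0,0.068,0],[0,0.091,0],[0,0.114,0],[0,0.137,0],[0,0.16,0],[0,0.182,0],[0,0.205,0],[0,0.228,0]]}';python3 -m creep '{"delta_pos":[[0.3,0,0.65],[0.6,0,1.25],[0.95,0,1.85],[1.3,0,2.45],[1.7,0,3.05],[2.1,0,3.6],[2.55,0,4.15],[3,0,4.7],[3.5,0,5.2],[4,0,5.7]],"dr":[[0,0.023,0],[0,0.046,0],[0,0.068,0],[0,0.091,0],[0,0.114,0],[0,0.137,0],[0,0.16,0],[0,0.182,0],[0,0.205,0],[0,0.228,0]]}'
```

```text
clock: 21.0
position: [0.583, -0.0664, 0.182]
ee_rot: [0.339, 0.593, 0.666, -0.302]
contact_force: [-0.5, -0.9, -2.0]
width: -0.0001
clock: 22.0
position: [0.5857, -0.0886, 0.1161]
ee_rot: [0.261, 0.623, 0.7, -0.232]
contact_force: [0.9, 0.1, -3.1]
width: 0.0002
```

```bash
python3 -m creep '{"delta_pos":[[0.15,0,0.2],[0.3,0,0.45],[0.6,0,0.85],[0.95,0,1.3],[1.3,0,1.7],[1.6,0,2.1],[1.8,0,2.3],[2,0,2.5],[2.1,0,2.6],[2.25,0,2.75]],"dr":[[0,0.01,0],[0,0.017,0],[0,0.034,0],[0,0.051,0],[0,0.068,0],[0,0.085,0],[0,0.095,0],[0,0.103,0],[0,0.108,0],[0,0.114,0]]}'; python3 -m creep '{"delta_pos":[[0.1,0,0.15],[0.25,0,0.25],[0.35,0,0.35],[0.3,0,0.7],[0.2,0,1.2],[0.2,0,1.5]],"dr":[[0,0,0],[0,0,0],[0,0,0],[0,0,0],[0,0,0],[0,0,0]]}'
```

```text
clock: 23.0
position: [0.5858, -0.0895, 0.0813]
ee_rot: [0.221, 0.635, 0.714, -0.197]
contact_force: [-0.6, -1.2, -3.3]
width: 0.0001
clock: 23.6
position: [0.5866, -0.0964, 0.0677]
ee_rot: [0.221, 0.635, 0.713, -0.197]
contact_force: [-0.9, -0.3, -0.3]
width: 0.0001
```

```bash
python3 -m creep '{"delta_pos":[[-1,0,0.7],[-2.5,0,1.7],[-4,0,2.8],[-5.5,0,3.9],[-8,0,3.9],[-11,0,3.9],[-14,0,3.9],[-17,0,3.9],[-19,0,3.9],[-20,0,3.9]],"dr":[[0,0,0],[0,0,0],[0,0,0],[0,0,0],[0,0,0],[0,0,0],[0,0,0],[0,0,0],[0,0,0],[0,0,0]]}'; python3 -m creep '{"delta_pos":[[0,0,0],[0,0,0],[0,0,0]],"dr":[[0,0,0],[0,0,0],[0,0,0]]}'; python3 chk.py e
```

```text
clock: 24.6
position: [0.6083, -0.2846, 0.1494]
ee_rot: [0.222, 0.636, 0.713, -0.197]
contact_force: [0.1, -0.9, -0.1]
width: 0.0
clock: 24.9
position: [0.6079, -0.2809, 0.148]
ee_rot: [0.22, 0.635, 0.714, -0.197]
contact_force: [-0.1, -0.5, 0.2]
width: -0.0
top walls ((2.05615234375, -2.805023193359375), (147.72694396972656, 130.49884033203125), 0.0026666505727916956) floor tilt/z [ 0.024 -0.002  0.109] plate 0.0021 -0.0006 0.1985
 red z 0.1061
scene walls ((0.9264755249023438, -5.246185302734375), (145.954345703125, 132.4582977294922), 0.7937560081481934) floor tilt/z [0.027 0.012 0.109] plate 0.0017 -0.0091 0.1948
 red z 0.1052
```

View pics/z_e.png

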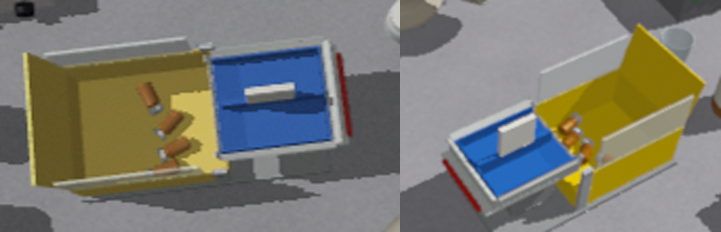

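The tray is empty and flat, the tipper is level, and the four vials lie in the bin (top crop at (150,97), (170,123), (175,150), (167,168)). The robot is clear of everything, so I'm handing in.

```bash
python3 -c "
from rig import manip
print(manip.sign_off())"
```

```text
the job is handed in; nothing more can be done
None
```

I handed the job in at about 25 s of the 64 s allowed. The tray went into the level tipper and was released, and all four vials were poured into the bin. The tipper was then lowered gently under finger support, and the arm backed clear. The hand-in reports no verdict, so the rest is from my own last checks:

- **Tray and tipper:** the red rim is back at its starting height (z 0.105–0.106). The tray shows the same floor tilt and height as when I first set it down. It sits within about 2 mm of the middle along the pouring direction, measured against the position where I released it.
- **Vials:** all four are visible in the bin and none in the tray. One lies close to a side wall, but inside. I judged this by eye and did not measure their positions.
- **Bystanders:** my path kept clear of them and I felt no unexpected contact. I did not re-measure where they stand.
- **Disagreement:** the two cameras differed by 2–6 mm across the tipper. I averaged them, and the tray entered the pocket with no contact force until it touched the floor.

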